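Nudge an adapter plate along its rail until it drops over the locating pins

ROBOT

A 7-joint arm with a two-finger parallel gripper is mounted at the origin on a cart in front of the work surface, level with it; the furniture and walls round the work are solid. World frame = base frame: x ahead of the robot, y to its left, z up, the work surface at z = 0. Lengths are in m, angles in rad, forces in N, time in s.
With the tool pointing down it reaches from about 0.4 to 0.85 m from the base axis. Payload 10.4 kg.
Tool frame: the origin (TCP) lies midway between the tips of the shut fingers; the grasp point (between the pads) lies 19 mm behind it; z points along the fingers, y is the line along which they close (so a half turn about z gives the same grasp; the last joint's range is limited). The gripper opens to 87 mm and grips with 3 to 60 N. Pads are 19 mm wide; open, the fingers measure 117 mm over their backs; the gripper's body (75 mm by 190 mm) begins 51 mm behind the grasp point.
Start: joints at [-1.269, 0.332, -0.065, 1.46, 0.022, 1.35, -0.088], TCP at [0.199, 0.592, 0.223] pointing down, gripper open.
Joint ranges: [-2.6, 2.6], [-0.5, 2.12], [-1.47, 1.34], [0.16, 2.42], [-1.27, 4.41], [0.06, 2.06], [-2.6, 2.6]. Speed limits (rad/s): [2.22, 2.22, 2.79, 2.79, 3.14, 3.14, 3.14].

INTERFACE

Orientations are given as a unit quaternion [x, y, z, w].
In Python, from bench import r gives the robot as it stands.
- The arm moves only by the tool arm_command, never from a script. Its argument "moves" is one flat list of numbers, 4 for each row, row after row: the shift along the tool's x, y, z in cm, then the turn about the tool's z in degrees. A call has 1 to 12 rows; each row shifts and turns the commanded pose from where the row before left it, along the tool's axes as they then stand; what a row does not reach is not made up. A row lasts 1/12 s, in which the tool goes at most 41.7 mm and 7.16 degrees, less where a joint would pass 70% of its speed; a pose out of reach is approached as far as the arm can. A call with a gripper value outside its range is refused whole. "fingers" is the opening in per cent of the stroke, from 0 (shut) to 100 (fully open), set as the call begins (left out, the last holds). The fingers move at their own pace and stop on an object; "squeeze" is the grip in N (left out, the last holds). Time passes only in rows, so rows that do not move let the fingers close. It gives the time, the measured TCP pose, the force, the opening and the grip force at its end, in the units of the state.
- r.read_state(): the state, without advancing time (a new reading comes with each control period).
- r.camera(name): name is "scene" or "top" or "wrist"; returns the picture (480x640x3 uint8, red, green, blue); there is no depth.
- r.camera_info(name): a dict with "fx", "fy", "cx", "cy" (pixels), "origin" and "attitude" of the camera in the world. Camera axes: x right, y up, looking along -z (the intrinsics and any distortion apply to the point x, -y, -z); pixel columns grow to the right and rows downward; lengths in m; the calibration is good to about 2 mm. A picture is of the moment at which its call begins: read the wrist's pose just before it. camera_info takes no time and is no camera call; for the wrist camera it gives the pose at the moment of the call.
- r.close_job(): hands the job in; it is judged then, once.
The state is a dict: "time": time; "joint_positions": joint angles; "joint_vel": joint speeds; "joint_torque": joint torques, N m; "ee_pos": TCP position; "eef_rot": TCP orientation; "ft_force": force on the tool from outside, world axes, zero at the start; "torque": the same for the moment, N m; "width": finger opening in m; "grip_force": force on a finger pad.
Only numpy, scipy, OpenCV 4.12 (cv2) and the standard library are available. Lean on these libraries where they do the work, as an engineer would, in place of code of your own. Each camera call takes 0.05 s, during which the arm holds its last target. There are 200 camera calls.

TASK

The blue adapter plate lies askew on the raised left end of the aluminium docking base. Without gripping or lifting it, push it with the fingertips against the dark rail at the back and then sideways along the rail to the right, until its two holes drop over the two locating pins and it lies flat on the seat. Leave the vial, bottle, box, dish and cup round about where they stand.

Things in the scene. Friction and masses are not known exactly. Their poses are not given: they have to be found in the camera images.
- dock: Bare aluminium docking base, fixed, 129 mm (its x) by 290 mm (its y). Origin on the worktop under it, z up, x away from the robot, y to the robot's left (turned up to 0.2 rad). Its edges are at x = -58 and +71, y = -140 and +150 mm. Left part: flat loading deck, top at z = 18 mm; right part: seat, floor at z = 12 mm. Near side and both ends are open.
- deck_end (a point): Middle of the deck's right edge, at dock x,y,z = (0, -8, 18) mm: the deck (z = 18 mm) reaches from here to y = +150 mm; to the right of it the floor steps down 6 mm to the seat. Axes as the dock's.
- rail (a point): Point at mid-length on the inner face of the dark steel rail, at its foot: dock x,y,z = (55, 5, 18) mm. The rail runs along the dock's whole far side (parallel to its y), 14 mm wide, top at z = 34 mm.
- pin_near (a point): Tip of the near locating pin, at dock x,y,z = (-10.8, -52, 17.4) mm. Fixed bullet-nosed steel pin, 10 mm thick, 4 mm at the tip. The tips are 0.6 mm below the deck, so a plate pushed off the deck glides level over them.
- pin_far (a point): Tip of the far locating pin, like the near one, at dock x,y,z = (39.2, -88, 17.4) mm.
- seat (a point): Point on the seat floor where the plate's origin lies when the plate is seated over both pins: dock x,y,z = (14.2, -70, 12) mm; axes as the dock's.
- plate: Loose blue adapter plate, 80 (its x) x 120 (its y) x 12 mm, 0.35 to 0.7 kg, with black corner ribs 6 mm high, 20 mm long on each edge. Origin: centre of its underside, z up. Starts flat on the deck (origin z = 18 mm), 12 to 22 mm short of the rail, turned up to 0.12 rad from the dock. Slides with 1 to 7 N. Against the rail its origin is at dock x = 15 mm; seated, at z = 12 mm.
- hole_near (a point): Centre, at the underside, of a 13 mm through hole of the plate, at plate x,y = (-25, +18) mm; it goes over the near pin.
- hole_far (a point): Centre, at the underside, of the other 13 mm through hole, at plate x,y = (+25, -18) mm; it goes over the far pin. Once both holes are over the pins the plate drops 6 mm and the pins hold it against further pushing.
- vial: Amber glass vial with aluminium cap, 25 mm across, 50 mm tall; loose bystander, origin at the centre of its underside. Not to be disturbed.
- dropper: White reagent dropper bottle with blue cap, 27 mm across, 63 mm tall; loose bystander, origin at the centre of its underside. Not to be disturbed.
- cover_box: Small dark box of cover slips, 34 x 50 x 16 mm; loose bystander, origin at the centre of its underside. Not to be disturbed.
- petri: Closed round petri dish with pink content, 62 mm across, 16 mm high; loose bystander, origin at the centre of its underside. Not to be disturbed.
- cup: Clear open sample cup with an orange label, 52 mm across, 60 mm tall; loose bystander, origin at the centre of its underside. Not to be disturbed.

How it is judged:
By the outcome, as a careful person would: the job done as asked, in the order asked, and still so for the second after the job is handed in, with the robot touching nothing.
It also fails if it takes over 45 s, if anything falls off the work surface, if the arm or the gripper's body presses on something with over 40 N, if the wrist force passes 120 N, or if a joint passes its speed limit or range.

## Working session

There is one attempt and no reset: what is moved stays moved. The work goes in short steps, Python scripts to look and compute and a tool call to move; the robot and the scene stay as the last step left them, time stands still between calls to the robot, and variables do not carry over. Pictures are saved under pics/ and viewed, at most 10 in all, crops included, and the job is handed in when it is done.

Besides the shell and the picture viewer there is one more tool, called after "Call:" as a command line: name --argument value ..., lists and objects as JSON in quotes. arm_command: Moves the arm, as the interface text tells. Its arguments: {"type":"object","properties":{"moves":{"type":"array"},"fingers":{"type":"number"},"squeeze":{"type":"number"}},"required":["moves"]}

```bash
mkdir -p pics; python3 - <<'E'
from bench import r
import cv2,numpy as np
s=r.read_state();print(s['time'],s['ee_pos'],s['eef_rot'],s['width'])
for n in("top","scene"):
    im=r.camera(n);cv2.imwrite(f"pics/{n}0.png",im[:,:,::-1]);i=r.camera_info(n);print(n,i)
E
```

```text
0.0 [0.19931163 0.59194875 0.22175584] [ 1.61656152e-01  9.86846887e-01 -7.08682997e-04 -8.51563369e-05] 0.0869237851910878
top {'fx': 552.5920944853118, 'fy': 552.5920944853118, 'cx': 318.0414760196956, 'cy': 238.2465115718537, 'origin': array([0.28033111, 0.06152068, 1.26969516]), 'attitude': array([ 0.07629987, -0.06647879, -0.63919378,  0.76235832])}
scene {'fx': 451.3021030515351, 'fy': 451.3021030515351, 'cx': 322.67085927284876, 'cy': 247.31287292192778, 'origin': array([ 0.0708397 , -0.5114548 ,  0.96551628]), 'attitude': array([ 0.30889928, -0.10030199, -0.30980597,  0.89361122])}
```

View pics/top0.png

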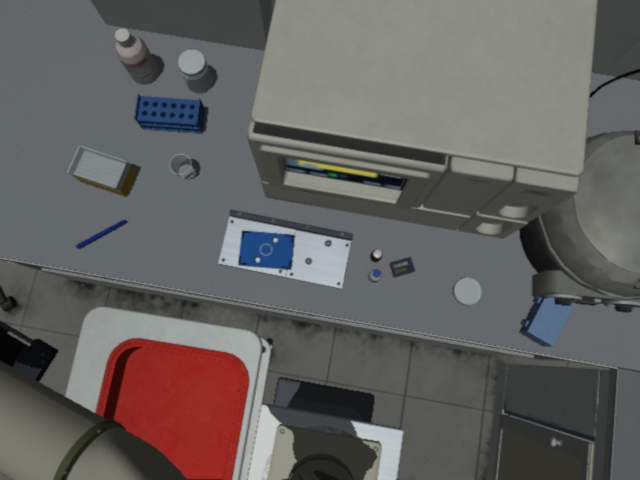

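View pics/scene0.png

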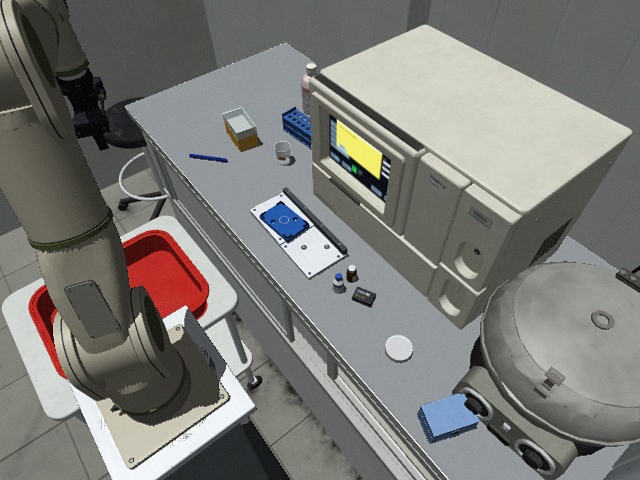

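The top view shows the dock at about (225..352, 212..288), with the blue plate around (266,250), the rail along its upper edge, and pins at (328,243) and (308,262). The vial and dropper are at (376,255) and (375,274), just off the right end. The scene view agrees.

```bash
cat > h.py <<'E'
import numpy as np,cv2
from scipy.spatial.transform import Rotation as R
def ray(i,p,z):
    p=np.atleast_2d(p).astype(float)
    d=np.c_[(p[:,0]-i['cx'])/i['fx'],-(p[:,1]-i['cy'])/i['fy'],-np.ones(len(p))]
    d=R.from_quat(i['attitude']).apply(d);o=np.array(i['origin'])
    return o+d*((z-o[2])/d[:,2])[:,None]
def proj(i,P):
    q=R.from_quat(i['attitude']).inv().apply(np.atleast_2d(P)-i['origin'])
    return np.c_[i['cx']+i['fx']*q[:,0]/-q[:,2], i['cy']-i['fy']*q[:,1]/-q[:,2]]
def big(m):
    c,_=cv2.findContours(m.astype(np.uint8),cv2.RETR_EXTERNAL,cv2.CHAIN_APPROX_NONE)
    return max(c,key=cv2.contourArea)
def rect(i,m,z):
    w=ray(i,big(m)[:,0,:],z)[:,:2]
    (c,s,a)=cv2.minAreaRect((w*1000).astype(np.float32));b=cv2.boxPoints((c,s,a))
    return np.array(c),s,a,b
E
python3 - <<'E'
from h import *
from bench import r
for n,(x0,y0,x1,y1) in (("top",(210,200,362,295)),("scene",(240,180,355,285))):
    i=r.camera_info(n);im=cv2.imread(f"pics/{n}0.png").astype(int)
    B,G,Rr=im[...,0],im[...,1],im[...,2]
    roi=np.zeros(B.shape,bool);roi[y0:y1,x0:x1]=1
    blue=roi&(B>Rr+60); c,s,a,b=rect(i,blue,.030);print(n,"plate",c,s,a);print(b.round())
    wh=roi&(im.min(2)>165);wh=cv2.morphologyEx((wh|blue).astype(np.uint8),cv2.MORPH_CLOSE,np.ones((3,3)))
    c,s,a,b=rect(i,wh,.015);print("dock(no rail)",c,s,a);print(b.round())
i=r.camera_info("top")
print("vial,drop tops",ray(i,(376,255),.05)[0],ray(i,(375,274),.063)[0], "pins",ray(i,[(328,243),(308,262)],.0174))
print("instr edge",ray(i,[(265,195),(505,235)],0))
im=cv2.imread("pics/top0.png")[195:300,205:425];cv2.imwrite("pics/c.png",cv2.resize(im,None,fx=3.6,fy=3.6,interpolation=cv2.INTER_CUBIC))
E
```

```text
top plate [486.02474976 213.99365234] (78.62022399902344, 118.00473022460938) 5.248536586761475
[[441. 269.]
 [452. 152.]
 [531. 159.]
 [520. 276.]]
dock(no rail) [490.5552063  172.22698975] (285.8420104980469, 109.64791107177734) 88.3877944946289
[[432.  31.]
 [541.  28.]
 [549. 314.]
 [440. 317.]]
scene plate [485.02313232 213.13980103] (81.43006896972656, 121.80758666992188) 5.276191711425781
[[439. 270.]
 [450. 149.]
 [531. 156.]
 [520. 278.]]
dock(no rail) [489.95135498 171.89251709] (297.17156982421875, 114.4020004272461) 88.21215057373047
[[428.  25.]
 [542.  22.]
 [552. 319.]
 [437. 322.]]
vial,drop tops [ 0.51296777 -0.03395902  0.05      ] [ 0.46816612 -0.03727442  0.063     ] pins [[0.5276068  0.0770034  0.0174    ]
 [0.47583743 0.11459622 0.0174    ]]
instr edge [[ 0.61967468  0.2449318   0.        ]
 [ 0.62268659 -0.32938965  0.        ]]
```

View pics/c.png

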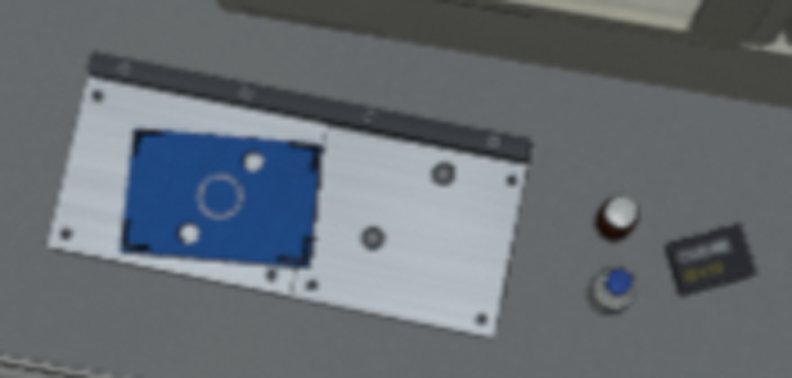

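Dock: origin ≈ (0.4915, 0.167), yaw ≈ -0.03. Both pins check to within about 3 mm. Plate at dock ≈ (-7, 46) mm, about +0.12 rad to the dock. Next I turn the tool to align with the dock and approach.

Call:
arm_command --moves '[0,0,0,-5.6,0,0,0,-5.6,0,0,0,-5.7,-1,-3.3,0.5,0,-1,-3.3,0.5,0,-1,-3.3,0.5,0,-1.5,-3.3,0.5,0,-1.5,-3.3,0.5,0,-1.5,-3.3,0.5,0,-1.5,-3.3,0.5,0,-1.5,-3.3,0.5,0,-1.5,-3.3,0.5,0]' --fingers 60

```text
time: 1.1
ee_pos: [0.3107, 0.29, 0.1771]
eef_rot: [0.015, 1.0, 0.0, -0.0]
ft_force: [1.1, 0.6, -0.3]
width: 0.0523
grip_force: 0.0
```

```bash
cat >> h.py <<'E'
O=np.array([491.5,167.]);A=-.03
def todock(p): c,s=np.cos(A),np.sin(A);return (np.asarray(p)-O)@np.array([[c,-s],[s,c]])
def st(r):
    s=r.read_state();p=np.array(s['ee_pos'])*1000;m=R.from_quat(s['eef_rot']).as_matrix()
    print("t",round(s['time'],2),"dock xy",todock(p[:2]).round(1),"z",p[2].round(1),"tooly yaw-dock deg",round(np.degrees(np.arctan2(m[1,1],m[0,1])-np.pi/2-A),2),"zaxis",m[:,2].round(3),"F",np.round(s['ft_force'],1),"w",round(s['width'],4))
E
python3 -c "
from h import *;from bench import r
st(r)"
```

```text
t 1.1 dock xy [-184.4  117.6] z 177.1 tooly yaw-dock deg 0.01 zaxis [-0.  0. -1.] F [ 1.1  0.6 -0.3] w 0.0523
```

Call:
arm_command --moves '[-2.2,-1.4,1.5,0,-2.2,-1.4,1.5,0,-2.2,-1.4,1.5,0,-2.2,-1.5,1.5,0,-2.2,-1.5,1.5,0,0,0,0,0]'

```text
time: 1.6
ee_pos: [0.4203, 0.2121, 0.0999]
eef_rot: [0.018, 1.0, -0.002, -0.001]
ft_force: [-0.8, -1.0, -0.1]
width: 0.0518
grip_force: 0.0
```

```bash
python3 -c "
from h import *;from bench import r
st(r);i=r.camera_info('wrist');im=r.camera('wrist');cv2.imwrite('pics/w1.png',im[:,:,::-1]);print(i)"
```

```text
t 1.6 dock xy [-72.5  42.9] z 99.9 tooly yaw-dock deg -0.29 zaxis [-0.002 -0.004 -1.   ] F [-0.8 -1.  -0.1] w 0.0518
{'fx': 385.48434913935176, 'fy': 385.48434913935176, 'cx': 317.20828715102846, 'cy': 236.5616178053948, 'origin': array([0.35370381, 0.21495486, 0.26322908]), 'attitude': array([-0.09022745, -0.08378913,  0.68949508,  0.7137471 ])}
```

View pics/w1.png

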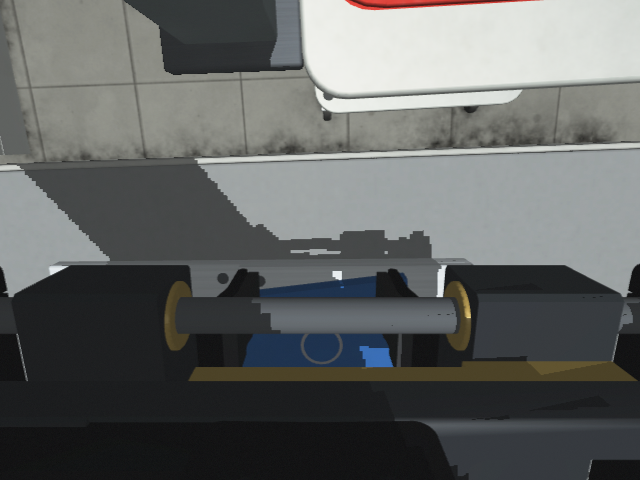

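The wrist view shows the dock's near edge at row ~263 (columns 50 to 470) and the plate's near edge from about (262,292) to (405,275), between the fingers. I use these for a quick check, then descend.

```bash
python3 - <<'E'
from h import *
i={'fx':385.484,'fy':385.484,'cx':317.208,'cy':236.56,'origin':np.array([.35370,.21495,.26323]),'attitude':np.array([-0.09022745,-0.08378913,0.68949508,0.7137471])}
d=ray(i,[(50,263),(470,259)],.018)*1000;print("dock corners? ",todock(d[:,:2]))
p=ray(i,[(300,287),(400,275)],.030)*1000;print("plate near edge",todock(p[:,:2]))
E
```

```text
dock corners?  [[ -59.82810691 -136.8126144 ]
 [ -61.61046141  143.74619496]]
plate near edge [[-46.88584992  31.09013695]
 [-54.85899403  95.17029197]]
```

Call:
arm_command --moves '[0,0.3,2,0.3,0.1,0,2,0,0,0,2,0,0,0,1.6,0,0,0,0.2,0,0,0,0,0]'

```text
time: 2.15
ee_pos: [0.4165, 0.2199, 0.0242]
eef_rot: [0.017, 1.0, -0.0, -0.001]
ft_force: [0.8, 0.2, 0.8]
width: 0.0523
grip_force: 0.0
```

Call:
arm_command --moves '[-0.5,0,0.2,0,-0.4,0,0,0,-0.4,0,0,0,-0.4,0,0,0,-0.4,0,0,0,-0.4,0,0,0,-0.4,0,0,0,-0.3,0,0,0,0,0,0,0]'

```text
time: 2.9
ee_pos: [0.4499, 0.2184, 0.0225]
eef_rot: [0.018, 1.0, -0.0, -0.0]
ft_force: [-2.6, 1.5, 1.3]
width: 0.0527
grip_force: 1.1
```

```bash
python3 -c "
from h import *;from bench import r
st(r)"
```

```text
t 2.9 dock xy [-43.1  50.1] z 22.5 tooly yaw-dock deg -0.32 zaxis [-0. -0. -1.] F [-2.6  1.5  1.3] w 0.0527
```

Call:
arm_command --moves '[-0.25,0,0,-0.2,-0.25,0,0,0,-0.2,0,0,0,-0.1,0,0,0,0,0,0,0]'

```text
time: 3.32
ee_pos: [0.4572, 0.2179, 0.0224]
eef_rot: [0.016, 1.0, -0.0, -0.0]
ft_force: [-5.0, 0.2, 3.5]
width: 0.0523
grip_force: 2.3
```

```bash
cat > look.py <<'E'
from h import *;from bench import r
import sys
st(r);i=r.camera_info('top');im=r.camera('top')[:,:,::-1].astype(int)
cv2.imwrite(f'pics/{sys.argv[1]}.png',cv2.resize(im[195:300,205:425].astype(np.uint8),None,fx=3.6,fy=3.6,interpolation=cv2.INTER_CUBIC))
for n in('top','scene'):
    i=r.camera_info(n);im=r.camera(n)[:,:,::-1].astype(int)
    x0,y0,x1,y1=(210,200,362,295) if n=='top' else (240,180,355,285)
    m=np.zeros(im.shape[:2],bool);m[y0:y1,x0:x1]=1
    m&=(im[...,0]>im[...,2]+40)
    c,s,a,b=rect(i,m,.030);print(n,"plate dock",todock(c).round(1),np.round(s,1),"yaw",round(a,1),todock(b).round().tolist())
E
python3 look.py c2
```

```text
t 3.32 dock xy [-35.8  49.9] z 22.4 tooly yaw-dock deg -0.11 zaxis [-0.001 -0.001 -1.   ] F [-5.   0.2  3.5] w 0.0523Traceback (most recent call last):
  File "look.py", line 10, in <module>
    c,s,a,b=rect(i,m,.030);print(n,"plate dock",todock(c).round(1),np.round(s,1),"yaw",round(a,1),todock(b).round().tolist())
            ~~~~^^^^^^^^^^
  File "h.py", line 15, in rect
    w=ray(i,big(m)[:,0,:],z)[:,:2]
            ~~~^^^
  File "h.py", line 13, in big
    return max(c,key=cv2.contourArea)
ValueError: max() iterable argument is empty
```

View pics/c2.png

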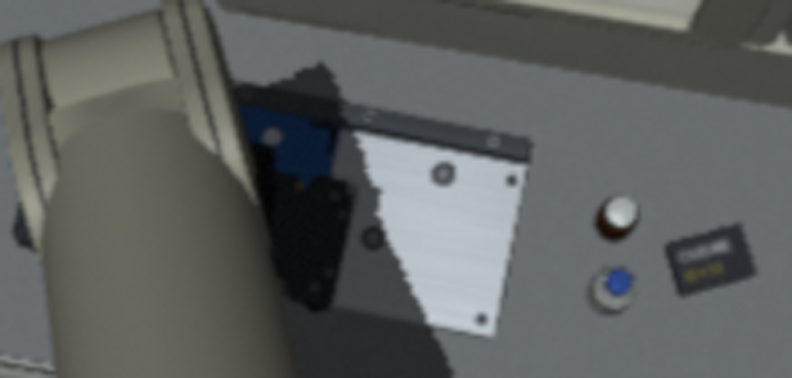

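The arm hides most of the plate, but its far edge (around (290,110)) is near the rail. I press a little further until the force rises.

Call:
arm_command --moves '[-0.15,0,0,0,-0.15,0,0,0,0,0,0,0]'

```text
time: 3.67
ee_pos: [0.4576, 0.2179, 0.0221]
eef_rot: [0.015, 1.0, -0.001, -0.003]
ft_force: [-16.9, -0.6, 12.7]
width: 0.0522
grip_force: 8.1
```

Force is up to 17 N with no further travel, so the plate is on the rail. Near edge comes out at -25 mm, as expected. Now I back off, rise, close the fingers and go round to the left edge.

Call:
arm_command --moves '[0.5,0,0,0,0.7,0,-0.5,0,0,0,-2,0,0,0,-2.5,0,-2,2.0,0,0,-2,2.2,0,0,-2,2.2,0,0,-0.5,2.2,0,0,0,0,0,0,0,0,0,0]' --fingers 0

```text
time: 4.5
ee_pos: [0.5164, 0.3034, 0.0726]
eef_rot: [0.015, 1.0, 0.0, 0.001]
ft_force: [-0.1, -0.5, 1.2]
width: 0.0014
grip_force: 0.0
```

```bash
sed -i 's/+40)/+12)/' look.py; python3 look.py c3; python3 - <<'E'
from h import *;from bench import r
im=r.camera('scene')[:,:,::-1];cv2.imwrite('pics/s3.png',cv2.resize(im[170:310,230:410],None,fx=4,fy=4,interpolation=cv2.INTER_CUBIC))
E
```

```text
t 4.5 dock xy [ 20.8 137. ] z 72.6 tooly yaw-dock deg -0.01 zaxis [ 0.001  0.    -1.   ] F [-0.1 -0.5  1.2] w 0.0014
top plate dock [ -0.7 -18.8] [241.8 115.8] yaw 87.8 [[-60.0, -139.0], [56.0, -140.0], [58.0, 102.0], [-58.0, 103.0]]
scene plate dock [12.4 37.8] [132.2  88.3] yaw 88.4 [[-32.0, -28.0], [57.0, -28.0], [57.0, 104.0], [-32.0, 104.0]]
```

View pics/s3.png

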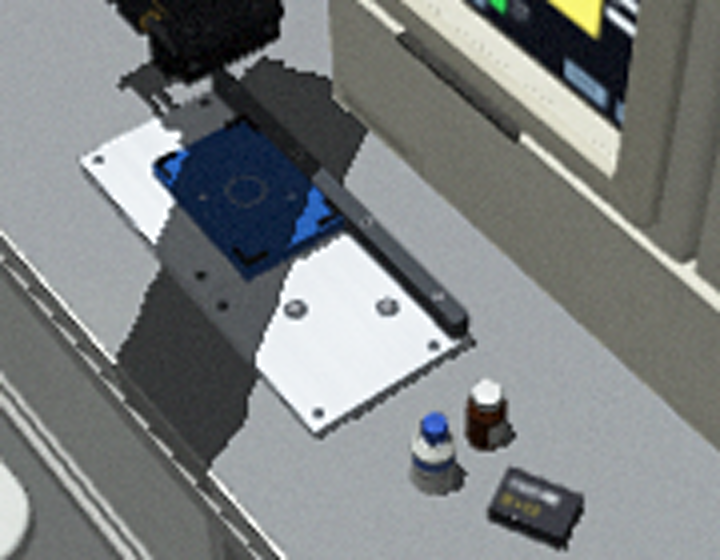

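The plate lies flush along the rail and square; its left edge is at dock y≈104. The pins are clear, and the vial, dropper and box are untouched. Next I descend beside the left edge and start the sideways push.

Call:
arm_command --moves '[0.3,0,2,0,0,0,2,0,0,0,1,0,0,0,0.1,0,0,-0.5,0,0,0,-0.5,0,0,0,-0.4,0,0,0,-0.4,0,0,0,-0.4,0,0,0,0,0,0]'

```text
time: 5.53
ee_pos: [0.5128, 0.2795, 0.022]
eef_rot: [0.016, 1.0, 0.0, 0.0]
ft_force: [0.7, 0.5, 0.5]
width: 0.0005
grip_force: 0.0
```

```bash
python3 -c "
from h import *;from bench import r
st(r)"
```

```text
t 5.53 dock xy [ 17.9 113.1] z 22.0 tooly yaw-dock deg -0.16 zaxis [ 0.001  0.    -1.   ] F [0.7 0.5 0.5] w 0.0005
```

Call:
arm_command --moves '[0,-0.4,0,0,0,-0.4,0,0,0,-0.4,0,0,0,-0.4,0,0,0,-0.4,0,0,0,0,0,0]'

```text
time: 6.03
ee_pos: [0.5118, 0.26, 0.0217]
eef_rot: [0.016, 1.0, 0.0, 0.0]
ft_force: [0.7, 1.3, 0.6]
width: 0.0007
grip_force: 0.7
```

```bash
python3 look.py c4
```

```text
t 6.03 dock xy [17.5 93.5] z 21.7 tooly yaw-dock deg -0.12 zaxis [ 0.  0. -1.] F [0.7 1.3 0.6] w 0.0007
top plate dock [ -0.7 -47.3] [188.2 111.6] yaw 85.7 [[-61.0, -139.0], [51.0, -144.0], [59.0, 44.0], [-52.0, 49.0]]
scene plate dock [18.  -2.9] [182.2  99.6] yaw 89.0 [[-31.0, -95.0], [69.0, -93.0], [67.0, 89.0], [-33.0, 88.0]]
```

Call:
arm_command --moves '[-0.02,-0.5,0,0,-0.02,-0.5,0,0,-0.02,-0.5,0,0,-0.02,-0.5,0,0,-0.02,-0.5,0,0,-0.02,-0.5,0,0,-0.02,-0.5,0,0,-0.02,-0.5,0,0,-0.02,-0.4,0,0,0,0,0,0]'

```text
time: 7.02
ee_pos: [0.5111, 0.2167, 0.0215]
eef_rot: [0.016, 1.0, 0.0, -0.001]
ft_force: [-3.2, 4.2, 0.2]
width: 0.0005
grip_force: 2.1
```

```bash
python3 -c "
from h import *;from bench import r
st(r)
im=r.camera('scene')[:,:,::-1];cv2.imwrite('pics/s5.png',cv2.resize(im[170:310,230:410],None,fx=4,fy=4,interpolation=cv2.INTER_CUBIC))"
```

```text
t 7.02 dock xy [18.1 50.2] z 21.5 tooly yaw-dock deg -0.08 zaxis [-0.002  0.001 -1.   ] F [-3.2  4.2  0.2] w 0.0005
```

View pics/s5.png

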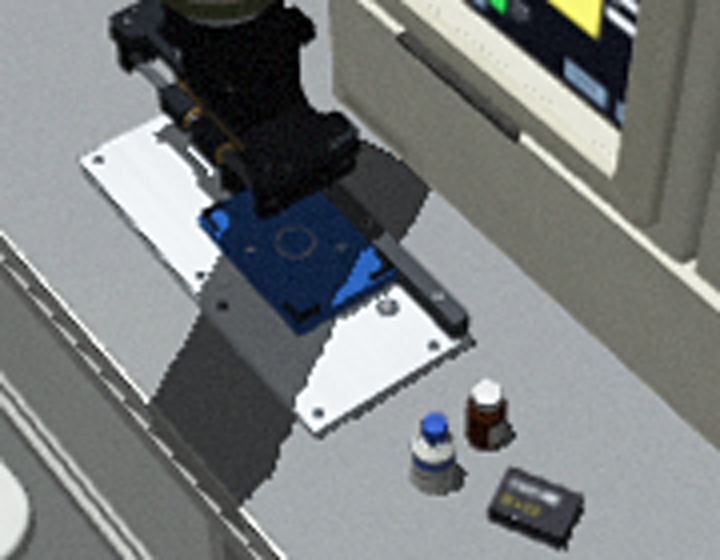

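The plate is sliding along the rail and still square, covering the near pin and approaching the far one. The bystanders stand clear. I continue with less bias.

Call:
arm_command --moves '[0,-0.4,0,0,-0.01,-0.4,0,0,0,-0.4,0,0,-0.01,-0.4,0,0,0,-0.4,0,0,-0.01,-0.4,0,0,0,-0.4,0,0,-0.01,-0.4,0,0,0,-0.3,0,0,0,0,0,0]'

```text
time: 7.9
ee_pos: [0.5104, 0.1813, 0.0214]
eef_rot: [0.016, 1.0, 0.0, -0.001]
ft_force: [-2.3, 3.6, 0.5]
width: 0.0005
grip_force: 1.8
```

Call:
arm_command --moves '[0,-0.2,0,0,-0.01,-0.2,0,0,0,-0.2,0,0,-0.01,-0.2,0,0,0,0,0,0]'

```text
time: 8.32
ee_pos: [0.5103, 0.1735, 0.0213]
eef_rot: [0.016, 1.0, 0.0, -0.001]
ft_force: [-3.4, 4.4, 1.4]
width: 0.0005
grip_force: 2.3
```

```bash
python3 -c "
from h import *;from bench import r
st(r)"
```

```text
t 8.32 dock xy [18.6  7.1] z 21.3 tooly yaw-dock deg -0.08 zaxis [-0.002  0.    -1.   ] F [-3.4  4.4  1.4] w 0.0005
```

Call:
arm_command --moves '[0,-0.12,0,0,0,-0.12,0,0,0,-0.12,0,0,0,-0.12,0,0,0,-0.12,0,0,0,0,0,0]'

```text
time: 8.82
ee_pos: [0.5108, 0.1665, 0.0213]
eef_rot: [0.016, 1.0, -0.0, -0.0]
ft_force: [0.1, 0.6, 0.6]
width: 0.0003
grip_force: 0.0
```

Call:
arm_command --moves '[0,-0.1,0,0,0,-0.1,0,0,0,-0.1,0,0,0,0,0,0]'

```text
time: 9.15
ee_pos: [0.5111, 0.1642, 0.0215]
eef_rot: [0.016, 1.0, -0.0, -0.0]
ft_force: [-0.6, 1.0, -0.5]
width: 0.0003
grip_force: 0.5
```

```bash
python3 -c "
from h import *;from bench import r
st(r)"
```

```text
t 9.15 dock xy [19.7 -2.2] z 21.5 tooly yaw-dock deg -0.11 zaxis [-0. -0. -1.] F [-0.6  1.  -0.5] w 0.0003
```

Call:
arm_command --moves '[0,-0.1,0,0,0,-0.1,0,0,0,0,0,0]'

```text
time: 9.4
ee_pos: [0.5111, 0.1626, 0.0216]
eef_rot: [0.016, 1.0, 0.0, 0.0]
ft_force: [-0.6, 2.3, -2.0]
width: 0.0007
grip_force: 1.2
```

```bash
python3 -c "
from h import *;from bench import r
st(r)
im=r.camera('scene')[:,:,::-1];cv2.imwrite('pics/s6.png',cv2.resize(im[190:300,250:390],None,fx=5.4,fy=5.4,interpolation=cv2.INTER_CUBIC))"
```

```text
t 9.4 dock xy [19.7 -3.8] z 21.6 tooly yaw-dock deg -0.09 zaxis [ 0.  0. -1.] F [-0.6  2.3 -2. ] w 0.0007
```

View pics/s6.png

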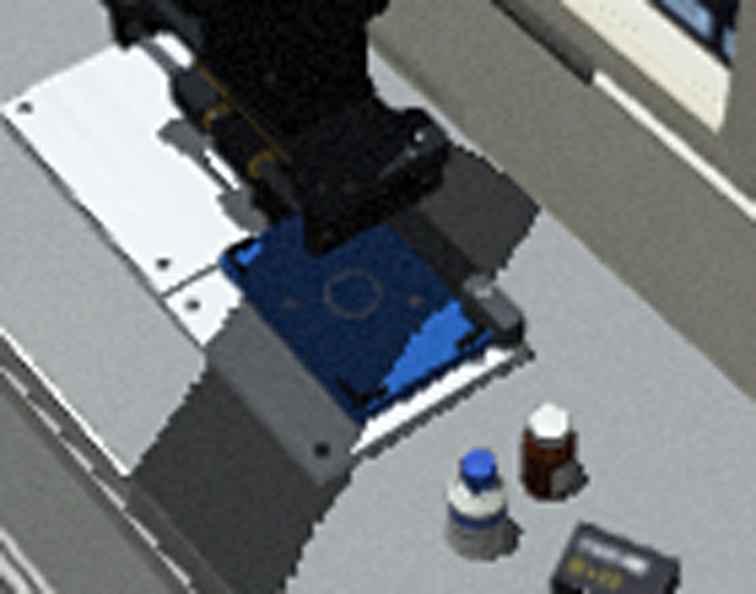

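The plate's left edge now sits at the deck step (220,262), apparently dropped. I test it with a bit more push: if it is seated, the pins should hold it.

Call:
arm_command --moves '[0,-0.1,0,0,0,-0.1,0,0,0,0,0,0]'

```text
time: 9.7
ee_pos: [0.5108, 0.1613, 0.0216]
eef_rot: [0.016, 1.0, 0.001, -0.0]
ft_force: [-0.1, 4.6, -1.3]
width: 0.0006
grip_force: 2.6
```

Call:
arm_command --moves '[0,0.5,0,0,0,1,-1,0,0,1,-3,0,0,3,-2,0,0.5,3.5,0,0,1,3.5,0,0,1,3.5,0,0,1,3.5,0,0,1,3.5,0,0,1,3,0,0,1,3,0,0]'

```text
time: 10.62
ee_pos: [0.4544, 0.4548, 0.0825]
eef_rot: [0.016, 1.0, 0.0, 0.0]
ft_force: [1.0, -0.6, 0.6]
width: 0.0006
grip_force: 0.0
```

```bash
python3 - <<'E'
from h import *;from bench import r
st(r)
out=[]
for n,(x0,y0,x1,y1) in (("top",(210,200,390,300)),("scene",(240,180,390,300))):
    i=r.camera_info(n);im=r.camera(n)[:,:,::-1].copy()
    out.append(cv2.resize(im[y0:y1,x0:x1],(750,int(750*(y1-y0)/(x1-x0))),interpolation=cv2.INTER_CUBIC)[:,:])
    I=im.astype(int);m=np.zeros(I.shape[:2],bool);m[y0:y1,x0:x1 if n=='scene' else 355]=1
    m&=(I[...,0]>I[...,2]+60)
    for z in(.024,.030):
        c,s,a,b=rect(i,m,z);print(n,z,"plate dock",todock(c).round(1),np.round(s,1),round(a,1))
c=[cv2.resize(o,(400,int(400*o.shape[0]/750))) for o in out]
cv2.imwrite('pics/f.png',np.hstack([cv2.resize(c[0],(400,320)),cv2.resize(c[1],(400,320))]))
E
```

```text
t 10.62 dock xy [-45.8 286.5] z 82.5 tooly yaw-dock deg -0.06 zaxis [ 0.001  0.    -1.   ] F [ 1.  -0.6  0.6] w 0.0006
top 0.024 plate dock [ 14.6 -71.7] [117.5  79.5] 88.1
top 0.03 plate dock [ 13.5 -71.9] [116.9  79.1] 88.1
scene 0.024 plate dock [ 14.1 -72.8] [121.3  81.9] 88.2
scene 0.03 plate dock [ 11.4 -76.7] [120.5  81.3] 88.2
```

View pics/f.png

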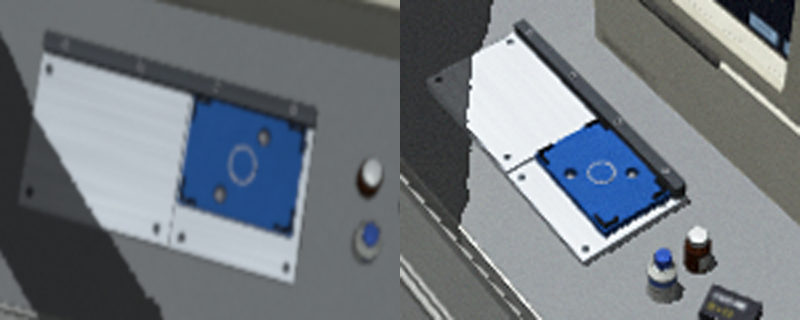

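In both views the pins show inside the two holes, and the plate lies square at about dock (14.4, -72) mm. The two views only agree with its top at z = 24 mm, so it has dropped. The bystanders are unmoved and the arm is clear.

```bash
python3 -c "
from bench import r
print(r.close_job())"
```

```text
the job is handed in; nothing more can be done
None
```

The plate is seated flat over both pins, pushed against the rail and then along it with the fingertips only; the bystanders I could see looked unmoved, and the job was handed in at about 10.7 s.

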